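# Take the keyhole-hung vial caddy off the bench panel for washing-up

## Robot

A 7-joint arm with a two-finger parallel gripper is mounted at the origin on a cart in front of the work surface, level with it; the furniture and walls round the work are solid. World frame = base frame: x ahead of the robot, y to its left, z up, the work surface at z = 0. Lengths are in mm, angles in rad, forces in N, time in s.
With the tool pointing down it reaches from about 400 to 875 mm from the base axis. Payload 6.5 kg.
Tool frame: the origin (TCP) lies on the centre line of the jaws, within the pads' length; the fingertips stand 19 mm ahead of it and the grasp point (between the pads) is the TCP (ctrl.tip_extent is the distance from the TCP to the fingertips, in mm); y points along the fingers, z is the direction in which the jaws open and shut, and the axes are right-handed (so a half turn about y gives the same grasp; the last joint's range is limited). The gripper opens to 85 mm and grips with 20 to 120 N. Pads are 22 mm wide; open, the fingers measure 114 mm over their backs; the gripper's body (76 mm by 85 mm) begins 54 mm behind the grasp point. The pads swing forward as they close: fully open they stand 13 mm farther back than shut.
Start: joints at [1.148, 0.536, -0.004, 1.538, 0.003, 1.067, -0.071], TCP at [227.026, -609.056, 250.29] pointing down, gripper open.
Joint ranges: [-2.7, 2.7], [-0.37, 2.16], [-1.27, 1.26], [0.24, 2.4], [-1.31, 4.45], [0.19, 1.91], [-2.76, 2.76]. Speed limits (rad/s): [2.39, 2.39, 3.14, 3.14, 3.14, 3.14, 3.14].

## Interface

Orientations are given as [roll, pitch, yaw] about the fixed x, y, z axes, in that order (R = Rz(yaw) Ry(pitch) Rx(roll)).
In Python, from rig import ctrl, viewer, job gives the robot as it stands.
- The arm moves only by the tool move_arm, never from a script. Its argument "moves" is a list of rows, each an object with "offset": the shift along the world's x, y, z in cm, a list of three; "yaw": the turn about the world's z in rad. In form: [{"offset": [x, y, z], "yaw": yaw}, ...]. A call has 1 to 8 rows; each row is the pose to reach, as a shift and turn from the pose commanded when the call began; what a row does not reach only later rows make up. A row lasts 1/10 s, in which the tool goes at most 50 mm and 8.59 degrees, less where a joint would pass 70% of its speed; a pose out of reach is approached as far as the arm can. A call with a gripper value outside its range is refused whole. "jaw" is the gripper's target within -1 to 1 (fully open at 1, half-way at 0, shut at -1), set as the call begins (left out, the last holds). The fingers move at their own pace and stop on an object; the grip force is fixed at half the most. Time passes only in rows, so rows that repeat a pose let the fingers close. It gives the time, the measured TCP pose, the force and the opening at its end, in the units of the state.
- ctrl.read_state(): the state, without advancing time (a new reading comes with each control period).
- viewer.snapshot(name): name is "scene" or "top" or "wrist"; returns a dict with "pixels" (480x640x3 uint8, blue, green, red), "mtx" (3x3 intrinsics, pixels), "rvec" (rotation vector, rad) and "tvec" (3), from world to camera coordinates, as OpenCV has them. Camera axes: x right, y down, z forward; pixel columns grow to the right and rows downward; lengths in mm; the calibration is good to about 2 mm. A picture is of the moment at which its call begins. There is no depth.
- job.finish_job(): hands the job in, once; it reports no verdict.
The state is a dict: "clock": time; "joint_positions": joint angles; "joint_vel": joint speeds; "tau": joint torques, N m; "ee_pos": TCP position; "eef_rot": TCP orientation; "wrist_force": force on the tool from outside, world axes, zero at the start; "moment": the same for the moment, N m; "width": opening from 0.0 (shut) to 1.0 (fully open).
Only numpy, scipy, OpenCV 4.12 (cv2) and the standard library are available. Lean on these libraries where they do the work, as an engineer would, in place of code of your own. Each camera call takes 0.05 s, during which the arm holds its last target.

## Task

Take the steel caddy down from the bench panel: it hangs by two keyholes on shoulder screws, so lift it by its carrying bar until the screw heads sit in the round holes, then draw it straight off. Keep it upright, set it down gently and flat inside the white tray with its two sample vials still standing in it, and let go. Leave the timer and the small brown bottle beside the tray where they are.

Things in the scene. Friction and masses are not known exactly. Their poses are not given: they have to be found in the camera images.
- panel: White sheet-steel panel bolted to the bench, 290 mm wide, 155 mm tall, with a foot plate 120 mm behind it. Origin: middle of the front face at bench level; z up, y to the panel's left end as seen from the robot, -x straight out of its front. A caddy and a small fixed ledge with two little bottles (126 mm tall, 65 mm deep) hang side by side on it; which is left and which right varies.
- screws_left (a point): Midpoint of the left pair of shoulder screws, on the panel's front face, 130 mm up, axes as the panel's. The screws stand 36 mm either side of it along y: neck 6 mm diameter and 6 mm long, then a domed head 14 mm diameter, 4 mm thick.
- screws_right (a point): The same point of the right pair of screws, 136 mm from the left one.
- caddy_grip (a point): Middle of the caddy's carrying bar, in the caddy's frame (z up; hung, x and y point as the panel's). Square bar 12 x 12 mm, 120 mm long along y between side straps, just above the panel's top. The loose steel caddy (0.25 to 0.45 kg) is an open box 100 mm in x, 126 mm in y, walls 70 mm high, its flat underside 162 mm and its inner floor 159 mm below this point.
- caddy_holes (a point): On the rear face of the caddy's upright back plate (4 mm thick), midway between its two keyholes (72 mm below the bar, 50 mm behind it in +x). 36 mm either side along y: a round 20 mm hole with a 9 mm slot running up from it. Hung, the screw necks are in the slot tops, 18 mm above the hole centres: raise the caddy 18 mm (16 to 20 will do), then pull 15 mm or more along the panel's -x.
- vial_a_mid (a point): Middle of a loose glass sample vial with a screw cap, 23 mm diameter, 54 mm tall, standing in the caddy.
- vial_b_mid (a point): Middle of the second such vial in the caddy, 23 mm diameter, 54 mm tall.
- tray: White tray, 280 mm in its x, 380 mm in its y, 30 mm tall, loose on the bench; walls 12 mm thick, so the inside measures 256 x 356 mm. Origin: centre of its underside; its inner floor is 5 mm above that.
- timer: Small bench timer lying on the bench in front, 70 x 62 x 20 mm, origin at the centre of its underside: leave it be.
- reagent: Brown glass reagent bottle, 48 mm diameter, 90 mm tall, between the tray and the panel, origin at the centre of its underside: leave it be.
Things that resemble listed ones, but are neither listed nor needed, are in the scene too. Of the things that look like the part that bears vial_a_mid, the smaller one is meant.

How it is judged:
By the outcome, as a careful person would: the job done as asked, in the order asked, and still so for the second after the job is handed in, with the robot touching nothing.
It also fails if it takes over 51 s, if anything falls off the work surface, if the arm or the gripper's body presses on something with over 40 N, if the wrist force passes 120 N, or if a joint passes its speed limit or range.

## Working session

There is one attempt and no reset: what is moved stays moved. The work goes in short steps, Python scripts to look and compute and a tool call to move; the robot and the scene stay as the last step left them, time stands still between calls to the robot, and variables do not carry over. Pictures are saved under pics/ and viewed, and the job is handed in when it is done.

Besides the shell and the picture viewer there is one more tool, called after "Call:" as name([rows], argument=value, ...), one row to a line, values as JSON. move_arm: Moves the arm, as the interface text tells. Its arguments: {"type":"object","properties":{"moves":{"type":"array","items":{"type":"object","properties":{"offset":{"type":"array","items":{"type":"number"}},"yaw":{"type":"number"}}}},"jaw":{"type":"number"}},"required":["moves"]}

```bash
ls; mkdir -p pics; python3 - <<'E'
from rig import ctrl, viewer, job
import cv2,numpy as np,pickle
print(ctrl.read_state())
d={}
for n in ["scene","top","wrist"]:
    s=viewer.snapshot(n); d[n]=s
    cv2.imwrite(f"pics/{n}0.png",np.array(s["pixels"]))
    print(n,s["mtx"],s["rvec"],s["tvec"])
pickle.dump(d,open("s0.pkl","wb"))
E
```

```text
pics
{'clock': 0.0, 'joint_positions': array([ 1.14778125,  0.53717685, -0.00443402,  1.53887058,  0.00260462,
        1.06732291, -0.07119328]), 'joint_vel': array([-1.67946213e-03, -2.24409092e-04,  2.55752798e-05, -4.55155672e-04,
        1.48770549e-03, -1.28821957e-03, -6.93532130e-04]), 'tau': array([ 2.94456722e-04, -5.83407497e+01,  1.04903899e+00, -2.59100676e+01,
        1.24682818e-02,  9.46819258e-03, -7.00939786e-07]), 'ee_pos': array([ 226.80811716, -608.49737559,  249.40719013]), 'eef_rot': array([-1.57256306e+00, -1.36268200e-04, -2.78470053e+00]), 'wrist_force': array([ 0.36853413, -0.830981  , -0.63580612]), 'moment': array([-0.01840023,  0.01146392, -0.00329026]), 'width': 0.9998555723330974}
scene [[498.11501111   0.         320.23561937]
 [  0.         498.11501111 236.86634345]
 [  0.           0.           1.        ]] [ 1.17507443 -2.40001948  0.88644419] [362.73568892 372.16974204 973.88546042]
top [[524.52467361   0.         317.01851234]
 [  0.         524.52467361 241.04654554]
 [  0.           0.           1.        ]] [ 2.1218731  -2.12623214  0.20278291] [  77.71567884  569.31516418 1324.65001575]
wrist [[337.16486249   0.         318.30289779]
 [  0.         337.16486249 242.51896468]
 [  0.           0.           1.        ]] [-2.3479895   1.63136793  0.27373518] [-649.95010859  -42.3754241   380.53890508]
```

View pics/scene0.png

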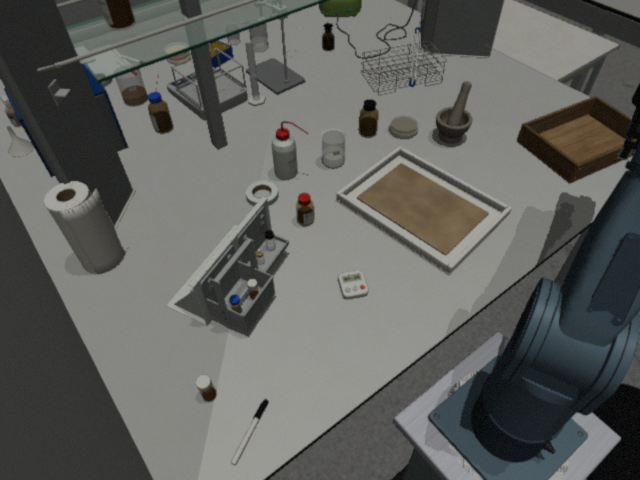

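View pics/top0.png

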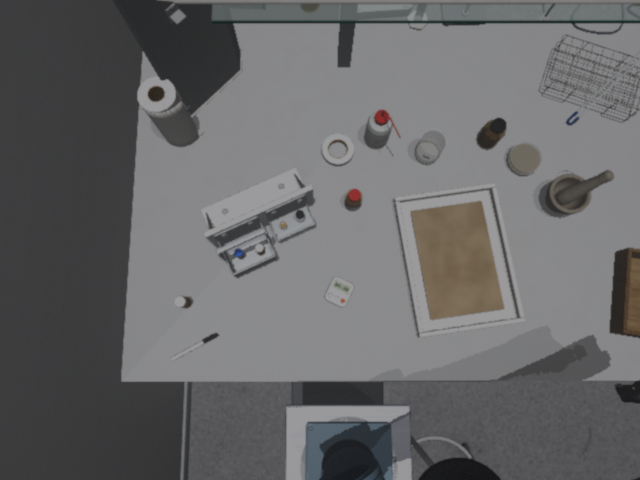

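View pics/wrist0.png

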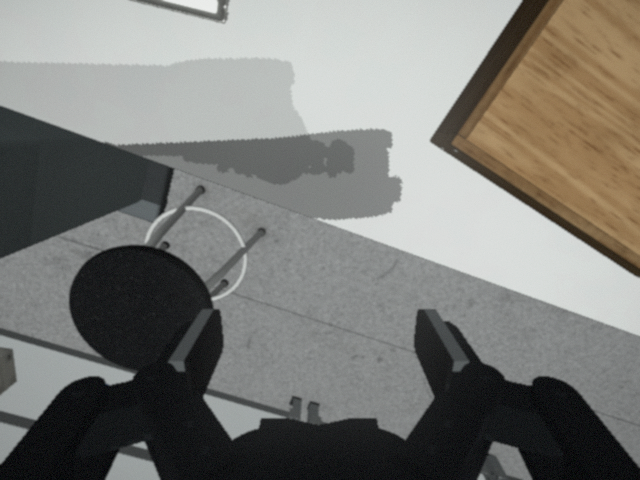

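The scene view shows the panel with the caddy at about (240,295) and the ledge at (268,245). The white tray is at (425,205), the timer at (353,285) and the reagent bottle at (305,210). In the top view the caddy is at (250,250) and the tray at (460,258). I'll take enlarged crops next.

```bash
python3 - <<'E'
import pickle,cv2
d=pickle.load(open("s0.pkl","rb"))
a=d["scene"]["pixels"][180:350,150:320]; cv2.imwrite("pics/c1.png",cv2.resize(a,None,fx=3.5,fy=3.5,interpolation=cv2.INTER_CUBIC))
a=d["top"]["pixels"][160:290,190:370]; cv2.imwrite("pics/c2.png",cv2.resize(a,None,fx=4.4,fy=4.4,interpolation=cv2.INTER_CUBIC))
E
```

```text
(no output)
```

View pics/c1.png

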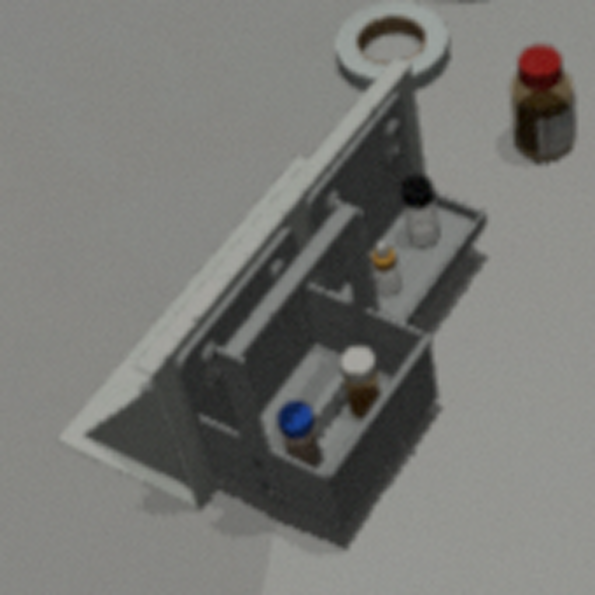

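View pics/c2.png

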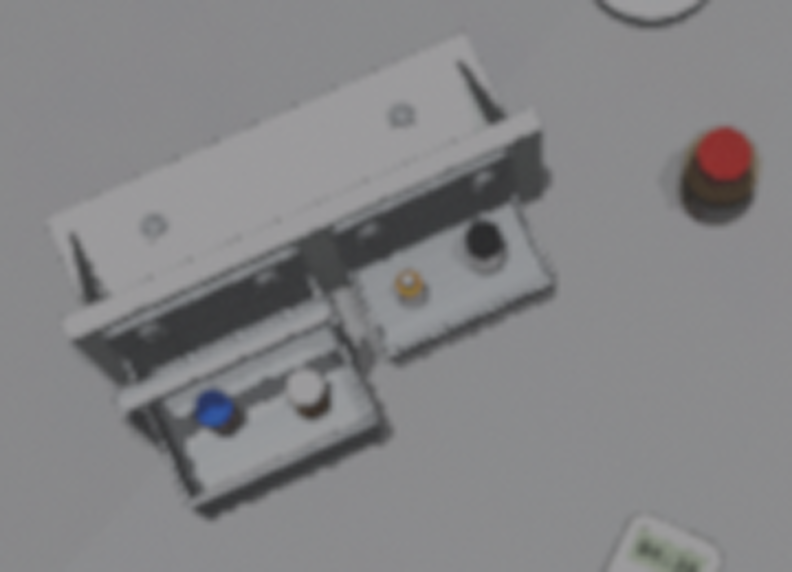

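```bash
cat > h.py <<'E'
import numpy as np,cv2
def P(s):
    R=cv2.Rodrigues(np.array(s["rvec"],float))[0]; t=np.array(s["tvec"],float).reshape(3,1)
    return np.array(s["mtx"])@np.hstack([R,t])
def tri(sl,uvl):
    A=[]
    for s,(u,v) in zip(sl,uvl):
        p=P(s); A+= [u*p[2]-p[0], v*p[2]-p[1]]
    A=np.array(A); A/=np.linalg.norm(A[:,:3],axis=1)[:,None]
    X=np.linalg.lstsq(A[:,:3],-A[:,3],rcond=None)[0]
    return X
def proj(s,X):
    return cv2.projectPoints(np.array(X,float).reshape(-1,3),np.array(s["rvec"],float),np.array(s["tvec"],float),np.array(s["mtx"]),None)[0].reshape(-1,2)
def onz(s,uv,z):
    p=P(s);M=np.array([[uv[0]*p[2,0]-p[0,0],uv[0]*p[2,1]-p[0,1]],[uv[1]*p[2,0]-p[1,0],uv[1]*p[2,1]-p[1,1]]])
    b=-np.array([uv[0]*(p[2,2]*z+p[2,3])-(p[0,2]*z+p[0,3]),uv[1]*(p[2,2]*z+p[2,3])-(p[1,2]*z+p[1,3])])
    return np.linalg.solve(M,b)
E
python3 - <<'E'
from h import *
import pickle
d=pickle.load(open("s0.pkl","rb")); S,T=d["scene"],d["top"]
t=lambda x,y:(190+x/4.4,160+y/4.4)
s=lambda x,y:(150+x/3.5,180+y/3.5)
np.set_printoptions(precision=1,suppress=True)
for n,a,b in [("barL",s(228,350),t(122,402)),("barR",s(357,210),t(345,310)),("pTL",s(175,365),t(72,330)),("pTR",s(410,75),t(540,118)),("blue",s(296,415),t(216,405)),("white",s(358,358),t(308,388)),("reag",s(541,60),t(724,153)),("sL?",s(213,350),t(150,330)),("sR",s(279,265),t(265,278)),("lL",s(335,198),t(368,230)),("lR",s(393,125),t(483,182))]:
    X=tri([S,T],[a,b]); print(n,X,(proj(S,X)-a)[0],(proj(T,X)-b)[0])
for n,uv in [("c1",(396,194)),("c2",(494,186)),("c3",(522,322)),("c4",(417,335))]:
    print(n,onz(T,uv,30))
for n,uv in [("c1",(400,150)),("c2",(509,210)),("c3",(448,267)),("c4",(338,195))]:
    print(n,onz(S,uv,30))
E
```

```text
barL [520.7 312.6 189.8] [1.2 0.2] [-0.8 -0.6]
barR [573.3 195.1 178.4] [1.1 0.1] [-0.8 -0.6]
pTL [561.8 341.  156.7] [-2.9 -0.4] [1.9 1.4]
pTR [692.4  86.6 135. ] [-0.4 -0.1] [0.3 0.2]
blue [538.1 278.7  73.5] [0.6 0.1] [-0.4 -0.3]
white [547.8 225.1  77.7] [0.9 0.1] [-0.6 -0.5]
reag [685.7 -20.7  88.9] [0.3 0. ] [-0.2 -0.2]
sL? [570.8 307.9 132.1] [0.5 0.1] [-0.3 -0.2]
sR [599.9 243.4 136.1] [0.5 0.1] [-0.4 -0.3]
lL [628.1 185.6 133.7] [0.3 0. ] [-0.2 -0.2]
lR [655.8 121.  137.2] [0.7 0.1] [-0.5 -0.4]
c1 [ 703.8 -138.7]
c2 [ 726. -407.]
c3 [ 358.8 -455.8]
c4 [ 326.1 -181.5]
c1 [ 720.7 -395.7]
c2 [ 360.8 -448.7]
c3 [ 329.1 -182.4]
c4 [ 686.1 -130.6]
```

Candidates for the caddy: the box with a carrying bar on the left at top (250,250), or the ledge without a bar on the right at top (293,222). The caddy is the left one, holding the blue-cap and white-cap vials. The crops confirm the bar and straps on it.

The panel yaw is about 0.425 rad. Screw heights measure about 135 against 130 given, and the two pairs are 134.8 mm apart against 136 given. The bar centre is near (547,257,184). I'll move over it and look with the wrist camera.

Call:
move_arm([
  {"offset":[5,5,3],"yaw":0.1},
  {"offset":[8,9,5],"yaw":0.2},
  {"offset":[11,13,7],"yaw":0.3},
  {"offset":[14,17.5,8],"yaw":0.4},
  {"offset":[17,22,8],"yaw":0.5},
  {"offset":[19.5,26.5,8],"yaw":0.6},
  {"offset":[22,31,8],"yaw":0.7},
  {"offset":[23,35.5,8],"yaw":0.8},
], jaw=1)

```text
clock: 0.95
ee_pos: [443.8, -289.4, 329.9]
eef_rot: [-1.57, 0.0, -1.98]
wrist_force: [1.2, 0.4, 0.0]
width: 1.003
```

Call:
move_arm([
  {"offset":[0.5,4.5,0],"yaw":0.1},
  {"offset":[1,9,0],"yaw":0.2},
  {"offset":[1.5,13.5,0],"yaw":0.3},
  {"offset":[2,18,0],"yaw":0.4},
  {"offset":[2.5,22.5,0],"yaw":0.5},
  {"offset":[3,27,0],"yaw":0.6},
  {"offset":[3,31.5,0],"yaw":0.7},
  {"offset":[3,35,0],"yaw":0.84},
])

```text
clock: 1.75
ee_pos: [472.1, 61.6, 329.9]
eef_rot: [-1.57, 0.0, -1.138]
wrist_force: [0.7, -0.2, 0.8]
width: 1.003
```

```bash
python3 - <<'E'
from rig import ctrl, viewer
import cv2,pickle
s=viewer.snapshot("wrist"); pickle.dump(s,open("w1.pkl","wb")); cv2.imwrite("pics/w1.png",s["pixels"])
st=ctrl.read_state(); print(st["clock"],st["ee_pos"],st["eef_rot"],st["joint_positions"])
E
```

```text
1.8 [471.63540417  67.65313538 330.30732143] [-1.56830112  0.00319249 -1.12340646] [ 0.35471731  0.20938958 -0.67192484  1.85617307  0.14017888  1.12244097
  0.08007958]
```

View pics/w1.png

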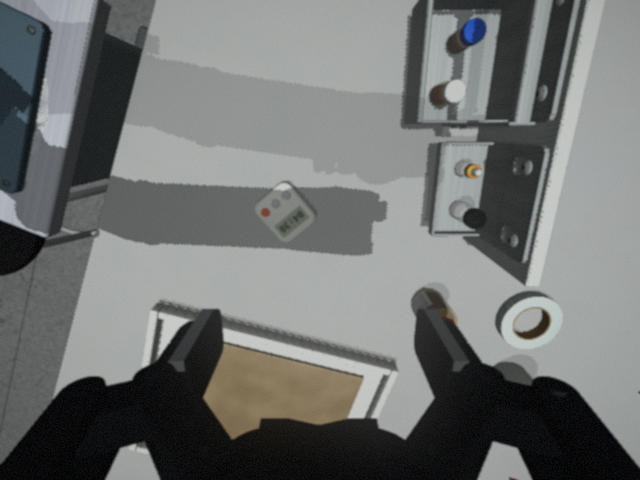

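The wrist view shows the caddy at the top right. Its bar is at about u 535, with the blue cap at (473,32) and the white cap at (455,92). I'll go closer, slightly short of the bar along the panel's y.

Call:
move_arm([
  {"offset":[4,4,0],"yaw":0},
  {"offset":[7,8,0],"yaw":0},
  {"offset":[9,11,0],"yaw":0},
  {"offset":[9.5,12.5,0],"yaw":0},
  {"offset":[9.5,13,0],"yaw":0},
  {"offset":[9.5,13,0],"yaw":0},
  {"offset":[9.5,13,0],"yaw":0},
], jaw=0.1)

```text
clock: 2.5
ee_pos: [567.3, 186.8, 329.9]
eef_rot: [-1.572, -0.002, -1.147]
wrist_force: [0.3, -0.1, -0.5]
width: 0.546
```

```bash
python3 - <<'E'
from rig import ctrl, viewer
import cv2,pickle
s=viewer.snapshot("wrist"); pickle.dump(s,open("w2.pkl","wb")); cv2.imwrite("pics/w2.png",s["pixels"])
st=ctrl.read_state(); print(st["clock"],st["ee_pos"],st["eef_rot"],st["joint_positions"],st["width"])
E
```

```text
2.55 [567.42600036 186.70173207 330.01229443] [-1.57122784e+00 -1.54490751e-03 -1.14699642e+00] [ 0.08336247  0.45218765 -0.66253819  1.56233467  0.29099034  1.22794246
 -0.20525783] 0.5443117341638648
```

View pics/w2.png

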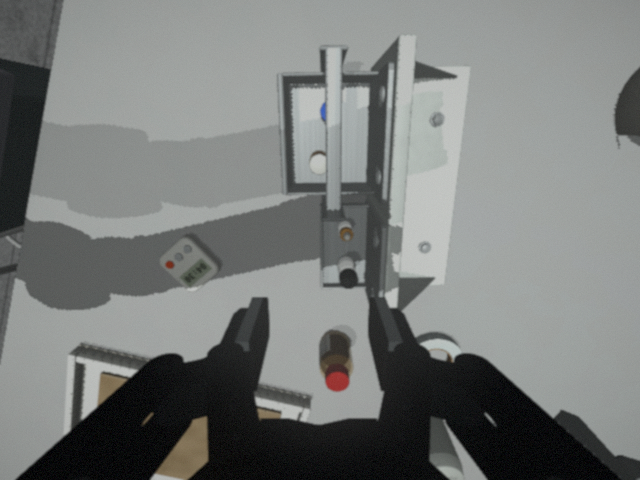

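The bar runs at u 327–341, from (334,48) to (334,210). It is nearly vertical in the picture, so the yaw is close. I'll crop for edges.

```bash
python3 - <<'E'
import pickle,cv2
from h import *
np.set_printoptions(precision=1,suppress=True)
w=pickle.load(open("w2.pkl","rb")); d=pickle.load(open("s0.pkl","rb"))
a=w["pixels"][25:225,270:420]; cv2.imwrite("pics/c3.png",cv2.resize(a,None,fx=3,fy=3,interpolation=cv2.INTER_CUBIC))
g=cv2.cvtColor(w["pixels"],cv2.COLOR_BGR2GRAY)
for v in (60,85,110,140,160,180,200): print(v,g[v,318:350])
for n,uv in [("L",(334,48)),("R",(334,210))]: print(onz(w,uv,190))
E
```

```text
60 [159 142 104  75  67  67  74 103 142 173 186 190 191 188 191 187 187 188
 183 185 183 177 156 126  88  96 129 153 159 158 160 162]
85 [104 102 106 104 106 101 100 104 120 148 177 191 191 190 190 189 188 188
 183 181 182 171 151 125 106 105 106 103  93  88  88  84]
110 [188 169 131 103  97  95 101 113 137 165 184 193 192 192 188 195 188 184
 178 181 177 170 150 149 168 178 175 171 170 171 172 174]
140 [170 169 167 167 169 169 163 141 123 140 160 170 166 164 161 164 161 157
 154 154 152 147 134 140 165 173 175 170 165 169 170 171]
160 [192 192 191 191 192 192 185 169 139 140 160 165 160 159 156 156 156 156
 148 149 149 140 131 141 162 168 170 166 163 166 167 167]
180 [164 158 157 156 158 159 158 144 125 134 151 157 158 149 151 154 150 151
 148 146 143 136 130 141 158 164 162 160 158 160 162 161]
200 [ 99  96  93  82  74  64  67  79 104 130 147 152 152 148 151 150 147 144
 144 141 140 128 103  83  79  78  82  78  81  79  80  82]
[521.2 312.8]
[569.6 209.6]
```

View pics/c3.png

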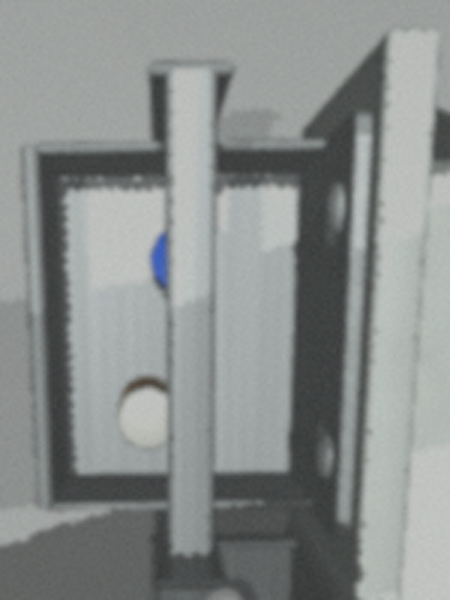

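```bash
python3 - <<'E'
import pickle,cv2
from h import *
np.set_printoptions(precision=2,suppress=True)
w=pickle.load(open("w2.pkl","rb")); d=pickle.load(open("s0.pkl","rb"));S,T=d["scene"],d["top"]
f=lambda x,y:(270+x/3,25+y/3)
a,b=onz(w,f(388,33),155),onz(w,f(360,590),155); v=a-b; print("panel",a,b,np.arctan2(-v[0],v[1]))
a,b=onz(w,f(413,40),155),onz(w,f(380,590),155)
t=lambda x,y:(190+x/4.4,160+y/4.4)
s=lambda x,y:(150+x/3.5,180+y/3.5)
for n,l in [("barL",(s(228,350),t(122,402),f(192,66))),("barR",(s(357,210),t(345,310),f(192,556))),("sL",(s(213,350),t(150,330),f(338,205))),("sR",(s(279,265),t(265,278),f(326,448)))]:
    X=tri([S,T,w],l); print(n,X,[(proj(c,X)-np.array(q))[0] for c,q in zip([S,T,w],l)])
# edge-fit bar line
g=cv2.cvtColor(w["pixels"],cv2.COLOR_BGR2GRAY).astype(float)
L=[];Rr=[]
for y in range(100,205,5):
    r=np.diff(g[y,322:346]); i=np.argmax(r[:10]); L.append((322+i+.5,y))
    j=10+np.argmin(r[10:]);Rr.append((322+j+.5,y))
print(np.mean(L,0),np.mean(Rr,0))
for q in (L,Rr):
    k=np.polyfit([p[1] for p in q],[p[0] for p in q],1); print(k)
    a,b=onz(w,(np.polyval(k,50),50),189),onz(w,(np.polyval(k,205),205),189); v=a-b; print(a,b,np.arctan2(-v[0],v[1]))
print(w["rvec"],-cv2.Rodrigues(w["rvec"])[0].T@w["tvec"])
E
```

```text
panel [562.13 347.75] [625.83 213.8 ] 0.44390833421724496
barL [520.76 312.88 189.99] [array([1.09, 0.16]), array([-0.95, -0.63]), array([-0.52,  0.68])]
barR [573.11 198.83 176.14] [array([-0.21,  1.68]), array([-2.26, -0.35]), array([-2.35,  8.81])]
sL [571.35 308.61 131.97] [array([0.05, 0.1 ]), array([-0.57, -0.44]), array([-1.59,  1.06])]
sR [600.3  244.5  135.73] [array([0.05, 0.32]), array([-0.78, -0.39]), array([-1.4 ,  1.91])]
[326.93 150.  ] [339.4 150. ]
[  0.   326.42]
[516.97 309.83] [563.01 210.82] 0.43524010378097433
[  0.   339.25]
[524.99 313.44] [571.98 214.86] 0.4448291931723032
[-2.75 -0.59 -0.1 ] [532.67 261.79 452.83]
```

Three views agree on the bar centre, about (546.5, 258, 184). That fits the height derived from the screws: 130 − 18 + 72 = 184. The yaw is about 0.435. I'll move above it, then down.

Call:
move_arm([
  {"offset":[-1,3.5,0],"yaw":0.01},
  {"offset":[-2,7.1,0],"yaw":0.01},
  {"offset":[-2.1,7.1,-4],"yaw":0.01},
  {"offset":[-2.1,7.1,-7],"yaw":0.01},
  {"offset":[-2.1,7.1,-9],"yaw":0.01},
  {"offset":[-2.1,7.1,-10],"yaw":0.01},
  {"offset":[-2.1,7.1,-10],"yaw":0.01},
])

```text
clock: 3.25
ee_pos: [546.3, 258.2, 229.1]
eef_rot: [-1.573, -0.001, -1.136]
wrist_force: [-0.0, 0.0, 0.3]
width: 0.554
```

```bash
python3 - <<'E'
from rig import ctrl, viewer
import cv2,pickle
s=viewer.snapshot("wrist"); pickle.dump(s,open("w3.pkl","wb")); cv2.imwrite("pics/w3.png",s["pixels"])
s=viewer.snapshot("scene"); cv2.imwrite("pics/s3.png",cv2.resize(s["pixels"][150:350,130:340],None,fx=2.9,fy=2.9,interpolation=cv2.INTER_CUBIC))
st=ctrl.read_state(); print(st["clock"],st["ee_pos"],st["eef_rot"],st["wrist_force"])
E
```

```text
3.35 [547.24552423 259.53348337 231.02570383] [-1.56923136e+00 -1.74729645e-04 -1.13564262e+00] [0.32215634 0.30680334 0.39284737]
```

View pics/w3.png

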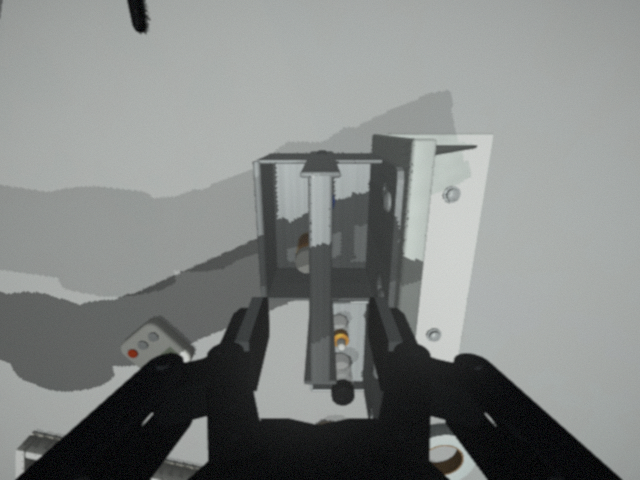

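View pics/s3.png

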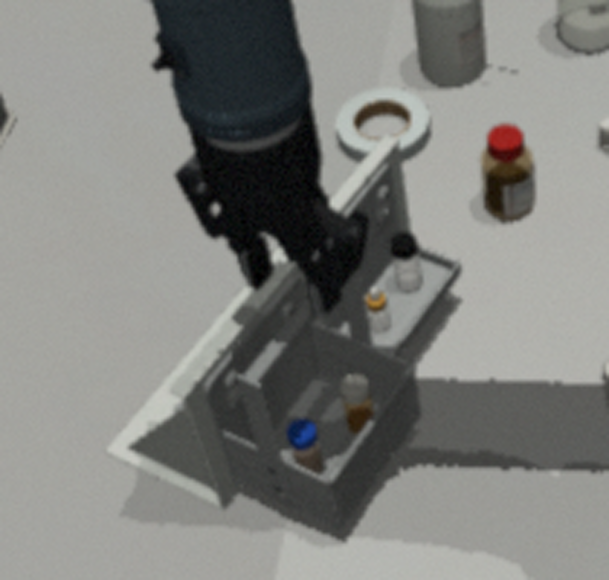

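```bash
python3 - <<'E'
from h import *
import pickle
d=pickle.load(open("s0.pkl","rb")); S=d["scene"]; w=pickle.load(open("w3.pkl","rb"))
y=np.array([-.421,.907,0]); c=np.array([546.5,258,190.])
for k in (-60,0,60): print(k,(proj(S,c+k*y)[0]-[130,150])*2.9, (proj(S,c+k*y)[0]-[150,180])*3.5,proj(w,c+k*y)[0])
print((proj(S,[547,259,212])[0]-[130,150])*2.9)
E
```

```text
-60 [346.36701569 257.72426618] [348.02915686 206.04652814] [320.16085186 382.06434919]
0 [299.96988472 315.18307273] [292.03261949 275.39336363] [320.28353794 290.87067353]
60 [250.31939434 376.67088161] [232.10961386 349.60278815] [320.4358916  177.62481212]
[293.64487708 295.68107002]
```

The bar sits centred between the pads, with u 320 against 318. The projected ends (382, 178) match those seen (385, 172). I'll descend and grip.

Call:
move_arm([
  {"offset":[0,0,-2],"yaw":0},
  {"offset":[0,0,-3.5],"yaw":0},
  {"offset":[0,0,-4.3],"yaw":0},
  {"offset":[0,0,-4.7],"yaw":0},
  {"offset":[0,0,-4.7],"yaw":0},
  {"offset":[0,0,-4.7],"yaw":0},
])

```text
clock: 3.95
ee_pos: [546.9, 260.1, 183.4]
eef_rot: [-1.57, 0.0, -1.135]
wrist_force: [-0.5, -0.4, -0.0]
width: 0.551
```

Call:
move_arm([
  {"offset":[0,0,0]},
  {"offset":[0,0,0]},
  {"offset":[0,0,0]},
  {"offset":[0,0,0]},
  {"offset":[0,0,0]},
  {"offset":[0,0,0]},
  {"offset":[0,0,0]},
  {"offset":[0,0,0]},
], jaw=-1)

```text
invalid input
```

```bash
python3 - <<'E'
from rig import ctrl, viewer
import cv2
s=viewer.snapshot("scene"); cv2.imwrite("pics/s4.png",cv2.resize(s["pixels"][150:350,130:340],None,fx=2.9,fy=2.9,interpolation=cv2.INTER_CUBIC))
st=ctrl.read_state(); print(st["clock"],st["ee_pos"],st["eef_rot"],st["wrist_force"],st["width"])
E
```

```text
4.0 [546.9500029  260.10725625 183.50932595] [-1.56972874e+00  8.26410980e-05 -1.13469156e+00] [0.06145239 0.09957656 1.49499778] 0.5542092011628198
```

View pics/s4.png

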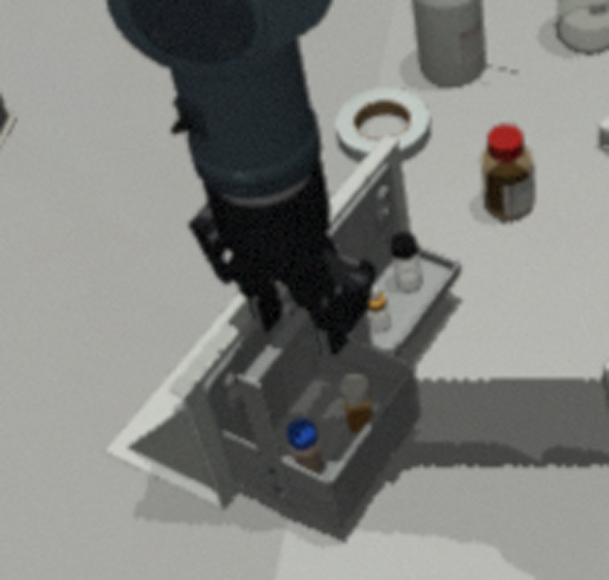

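The fingers straddle the bar and the caddy is undisturbed. Each row needs a yaw, so I'll resend the close command.

Call:
move_arm([
  {"offset":[0,0,0],"yaw":0},
  {"offset":[0,0,0],"yaw":0},
  {"offset":[0,0,0],"yaw":0},
  {"offset":[0,0,0],"yaw":0},
  {"offset":[0,0,0],"yaw":0},
  {"offset":[0,0,0],"yaw":0},
  {"offset":[0,0,0],"yaw":0},
  {"offset":[0,0,0],"yaw":0},
], jaw=-1)

```text
clock: 4.8
ee_pos: [546.8, 259.9, 183.3]
eef_rot: [-1.57, -0.0, -1.135]
wrist_force: [-1.6, -0.4, 5.8]
width: 0.128
```

```bash
python3 - <<'E'
from rig import ctrl, viewer
import cv2
s=viewer.snapshot("scene"); cv2.imwrite("pics/s5.png",cv2.resize(s["pixels"][150:350,130:340],None,fx=2.9,fy=2.9,interpolation=cv2.INTER_CUBIC))
s=viewer.snapshot("wrist"); cv2.imwrite("pics/w5.png",s["pixels"])
st=ctrl.read_state(); print(st["clock"],st["ee_pos"],st["eef_rot"],st["wrist_force"],st["moment"],st["width"])
E
```

```text
4.9 [546.82295621 259.88522889 183.29123665] [-1.57019424e+00 -1.27856406e-04 -1.13481942e+00] [-0.64120277 -0.40456207  5.64218384] [-0.14954688  0.19458321 -0.07676894] 0.12827714474470955
```

View pics/s5.png

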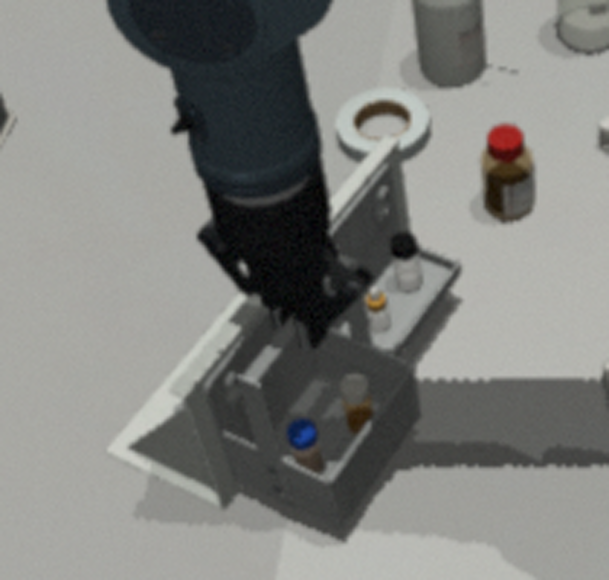

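View pics/w5.png

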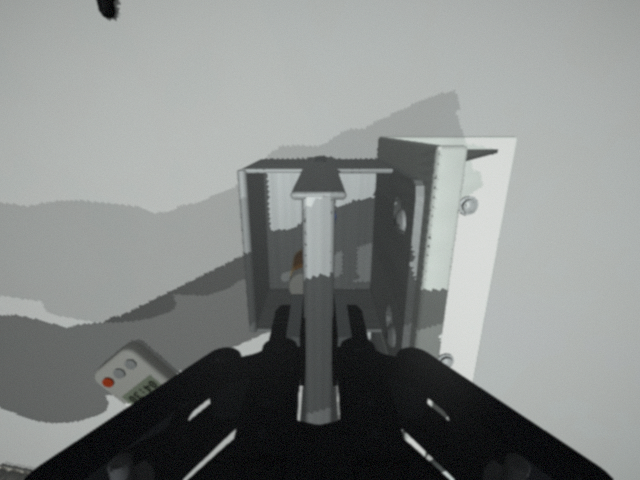

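The grip is on the bar with an opening of about 11 mm. I'll lift 18 mm slowly while watching the force.

Call:
move_arm([
  {"offset":[0,0,0.2],"yaw":0},
  {"offset":[0,0,0.5],"yaw":0},
  {"offset":[0,0,0.8],"yaw":0},
  {"offset":[0,0,1.1],"yaw":0},
  {"offset":[0,0,1.4],"yaw":0},
  {"offset":[0,0,1.7],"yaw":0},
  {"offset":[0,0,1.8],"yaw":0},
  {"offset":[0,0,1.8],"yaw":0},
])

```text
clock: 5.7
ee_pos: [546.6, 259.8, 201.0]
eef_rot: [-1.571, -0.0, -1.135]
wrist_force: [-0.1, -0.6, -4.0]
width: 0.129
```

```bash
python3 - <<'E'
from rig import ctrl, viewer
import cv2
s=viewer.snapshot("scene"); cv2.imwrite("pics/s6.png",cv2.resize(s["pixels"][150:350,130:340],None,fx=2.9,fy=2.9,interpolation=cv2.INTER_CUBIC))
s=viewer.snapshot("wrist"); cv2.imwrite("pics/w6.png",s["pixels"])
st=ctrl.read_state(); print(st["clock"],st["ee_pos"],st["eef_rot"],st["wrist_force"],st["moment"],st["width"])
E
```

```text
5.8 [546.52263281 259.68272361 200.76269265] [-1.57103657e+00 -7.34526359e-05 -1.13483658e+00] [ 0.35454901 -0.85829295 -5.05018717] [-0.00571176  0.06597085  0.01418547] 0.12486994406066902
```

View pics/s6.png

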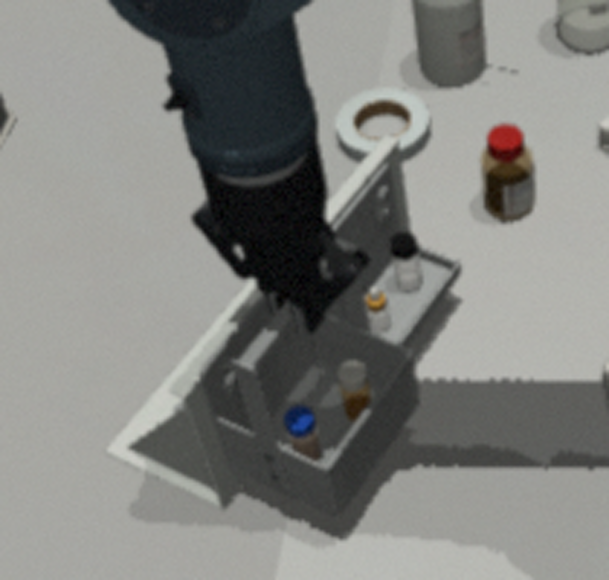

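View pics/w6.png

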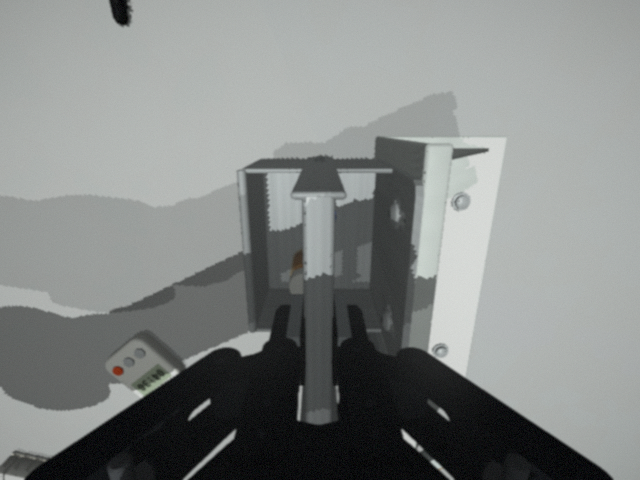

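The weight is now carried (Fz about −5 N) and the TCP has risen 17.5 mm. In the wrist view the caddy hasn't slipped in the jaws. I'll draw it out slowly along −x of the panel, (−0.907, −0.421).

Call:
move_arm([
  {"offset":[-0.2,-0.1,0.05],"yaw":0},
  {"offset":[-0.45,-0.2,0.05],"yaw":0},
  {"offset":[-0.7,-0.32,0.05],"yaw":0},
  {"offset":[-0.9,-0.42,0.05],"yaw":0},
  {"offset":[-0.9,-0.42,0.05],"yaw":0},
])

```text
clock: 6.3
ee_pos: [537.2, 255.4, 201.3]
eef_rot: [-1.571, -0.0, -1.135]
wrist_force: [-0.6, -0.7, -4.3]
width: 0.126
```

```bash
python3 - <<'E'
from rig import ctrl, viewer
import cv2
s=viewer.snapshot("scene"); cv2.imwrite("pics/s7.png",cv2.resize(s["pixels"][150:350,130:340],None,fx=2.9,fy=2.9,interpolation=cv2.INTER_CUBIC))
s=viewer.snapshot("wrist"); cv2.imwrite("pics/w7.png",s["pixels"])
st=ctrl.read_state(); print(st["clock"],st["ee_pos"],st["eef_rot"],st["wrist_force"],st["moment"],st["width"])
E
```

```text
6.4 [537.64605109 255.52141521 201.39043258] [-1.57064610e+00 -6.33180589e-05 -1.13485922e+00] [-0.26355629 -0.09986328 -4.91776051] [-0.04234483 -0.01048725  0.00179126] 0.12776725972057365
```

View pics/s7.png

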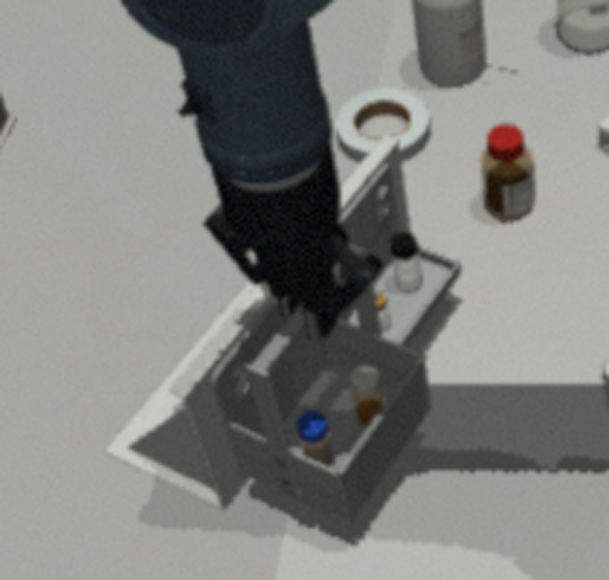

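View pics/w7.png

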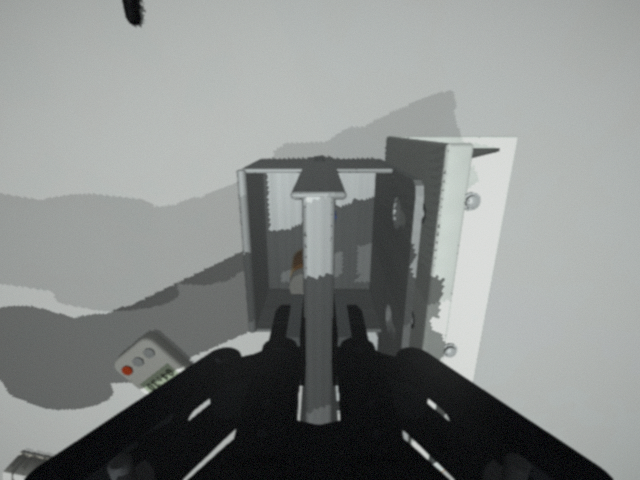

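There's no lateral force and the back plate is clear of the panel. I'll keep pulling, with about 6 cm more to go.

Call:
move_arm([
  {"offset":[-0.4,-0.2,0],"yaw":0},
  {"offset":[-1.0,-0.46,0],"yaw":0},
  {"offset":[-1.8,-0.84,0],"yaw":0},
  {"offset":[-2.6,-1.2,0],"yaw":0},
  {"offset":[-3.4,-1.6,0],"yaw":0},
  {"offset":[-4.2,-1.95,0],"yaw":0},
  {"offset":[-4.7,-2.2,0],"yaw":0},
  {"offset":[-5,-2.3,0],"yaw":0},
])

```text
clock: 7.2
ee_pos: [487.1, 232.2, 201.4]
eef_rot: [-1.571, -0.0, -1.135]
wrist_force: [-0.4, 0.2, -2.7]
width: 0.128
```

```bash
python3 - <<'E'
from rig import ctrl, viewer
import cv2,pickle
s=viewer.snapshot("scene"); cv2.imwrite("pics/s8.png",cv2.resize(s["pixels"][150:350,130:340],None,fx=2.9,fy=2.9,interpolation=cv2.INTER_CUBIC))
s=viewer.snapshot("top"); pickle.dump(s,open("t8.pkl","wb")); cv2.imwrite("pics/t8.png",s["pixels"])
st=ctrl.read_state(); print(st["clock"],st["ee_pos"],st["eef_rot"],st["wrist_force"],st["moment"],st["width"])
E
```

```text
7.3 [487.33571951 232.4464982  201.44251358] [-1.57075431e+00 -1.83701619e-04 -1.13467846e+00] [-0.98442648  0.44474083 -4.95562635] [-0.01512479 -0.00760172 -0.0633953 ] 0.12429409313572636
```

View pics/s8.png

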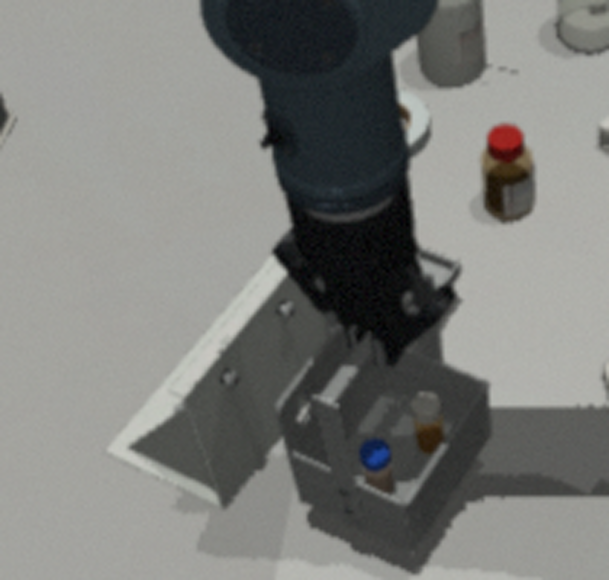

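View pics/t8.png

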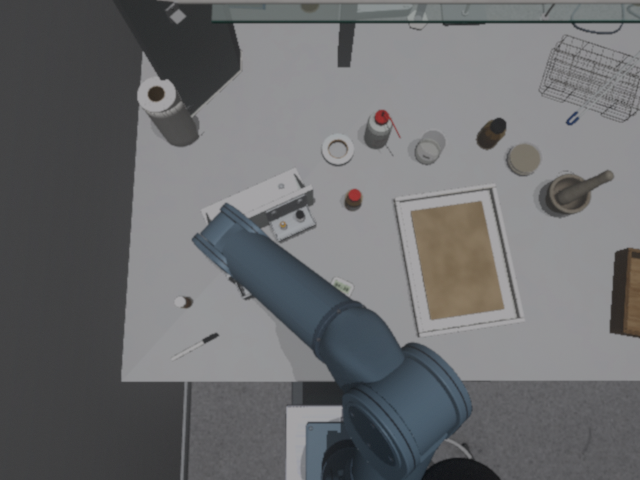

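The caddy is off the screws, upright, with both vials standing. The top view shows the timer (341,288) and the reagent bottle (354,198) undisturbed. I'll raise it 8 cm and carry it to the tray centre, about (526,−293).

Call:
move_arm([
  {"offset":[0,0,0.4],"yaw":0},
  {"offset":[0,-0.2,1.2],"yaw":0},
  {"offset":[0,-0.6,2.4],"yaw":0},
  {"offset":[0,-1.2,3.8],"yaw":0},
  {"offset":[0.1,-2,5.2],"yaw":-0.01},
  {"offset":[0.2,-3.1,6.4],"yaw":-0.02},
  {"offset":[0.3,-4.5,7.3],"yaw":-0.03},
  {"offset":[0.4,-6.1,7.8],"yaw":-0.04},
])

```text
clock: 8.1
ee_pos: [492.0, 170.3, 280.7]
eef_rot: [-1.569, -0.0, -1.176]
wrist_force: [0.6, -0.4, -4.7]
width: 0.129
```

Call:
move_arm([
  {"offset":[0.1,-1.8,0.2],"yaw":-0.01},
  {"offset":[0.2,-3.6,0.2],"yaw":-0.02},
  {"offset":[0.3,-5.4,0.2],"yaw":-0.03},
  {"offset":[0.4,-7.2,0.2],"yaw":-0.04},
  {"offset":[0.5,-9,0.2],"yaw":-0.05},
  {"offset":[0.6,-10.8,0.2],"yaw":-0.06},
  {"offset":[0.7,-12.6,0.2],"yaw":-0.07},
  {"offset":[0.8,-14.4,0.2],"yaw":-0.08},
])

```text
clock: 8.9
ee_pos: [499.4, 25.7, 281.5]
eef_rot: [-1.571, -0.0, -1.256]
wrist_force: [0.6, -0.1, -4.7]
width: 0.126
```

Call:
move_arm([
  {"offset":[0.1,-1.8,0],"yaw":-0.01},
  {"offset":[0.2,-3.6,0],"yaw":-0.02},
  {"offset":[0.3,-5.4,0],"yaw":-0.03},
  {"offset":[0.4,-7.2,0],"yaw":-0.04},
  {"offset":[0.5,-9,0],"yaw":-0.05},
  {"offset":[0.6,-10.8,0],"yaw":-0.06},
  {"offset":[0.7,-12.6,0],"yaw":-0.07},
  {"offset":[0.8,-14.4,0],"yaw":-0.08},
])

```text
clock: 9.7
ee_pos: [507.7, -117.9, 281.3]
eef_rot: [-1.571, -0.0, -1.336]
wrist_force: [-1.3, 0.3, -3.8]
width: 0.13
```

Call:
move_arm([
  {"offset":[0.2,-1.8,0],"yaw":-0.01},
  {"offset":[0.4,-3.6,0],"yaw":-0.03},
  {"offset":[0.6,-5.4,0],"yaw":-0.04},
  {"offset":[0.8,-7.2,0],"yaw":-0.05},
  {"offset":[1,-9,0],"yaw":-0.06},
  {"offset":[1.2,-10.7,0],"yaw":-0.07},
  {"offset":[1.4,-12.2,0],"yaw":-0.08},
  {"offset":[1.5,-13.5,0],"yaw":-0.09},
])

```text
clock: 10.5
ee_pos: [522.8, -252.8, 281.2]
eef_rot: [-1.571, 0.0, -1.426]
wrist_force: [0.5, 0.4, -3.9]
width: 0.129
```

Call:
move_arm([
  {"offset":[0.1,-1.1,0],"yaw":-0.01},
  {"offset":[0.2,-2,0],"yaw":-0.02},
  {"offset":[0.3,-2.8,0],"yaw":-0.02},
  {"offset":[0.4,-3.4,0],"yaw":-0.02},
  {"offset":[0.4,-3.8,0],"yaw":-0.02},
  {"offset":[0.4,-4,0],"yaw":-0.02},
  {"offset":[0.4,-4,0],"yaw":-0.02},
])

```text
clock: 11.2
ee_pos: [526.6, -291.5, 281.3]
eef_rot: [-1.571, 0.0, -1.445]
wrist_force: [0.3, 0.1, -3.7]
width: 0.125
```

```bash
python3 - <<'E'
from rig import ctrl, viewer
import cv2,pickle
for n in ["scene","top","wrist"]:
    s=viewer.snapshot(n); pickle.dump(s,open(n+"9.pkl","wb")); cv2.imwrite(f"pics/{n}9.png",s["pixels"])
st=ctrl.read_state(); print(st["clock"],st["ee_pos"],st["eef_rot"],st["wrist_force"],st["moment"],st["width"])
E
```

```text
11.35 [ 526.70275486 -290.91139607  281.4027565 ] [-1.57069305e+00  2.22569852e-04 -1.44412587e+00] [-0.35772483 -0.41226129 -3.93646089] [ 0.03996911  0.02089361 -0.00248541] 0.1258471657839342
```

View pics/scene9.png

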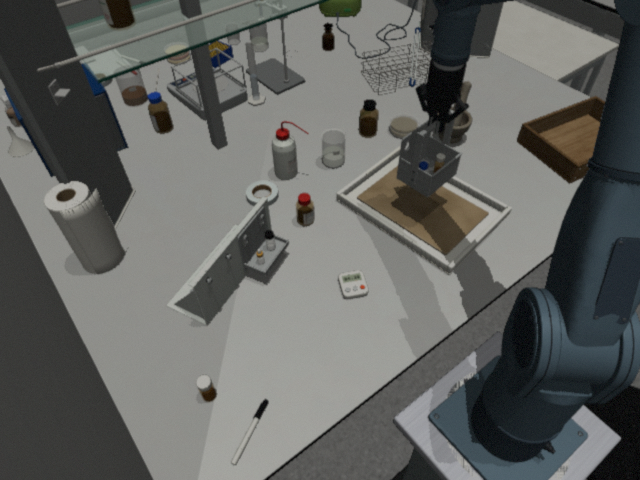

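View pics/top9.png

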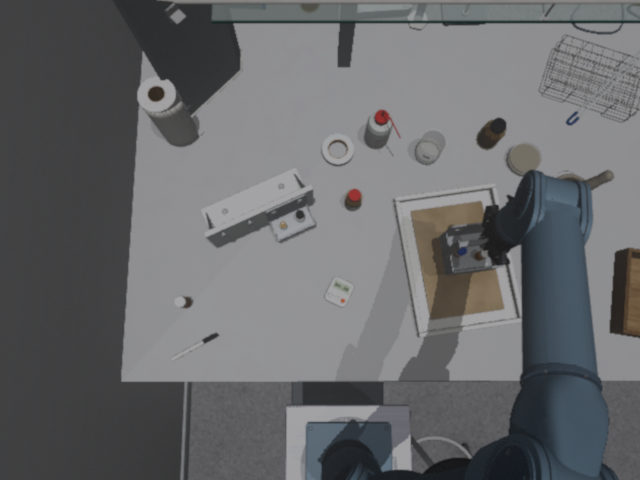

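View pics/wrist9.png

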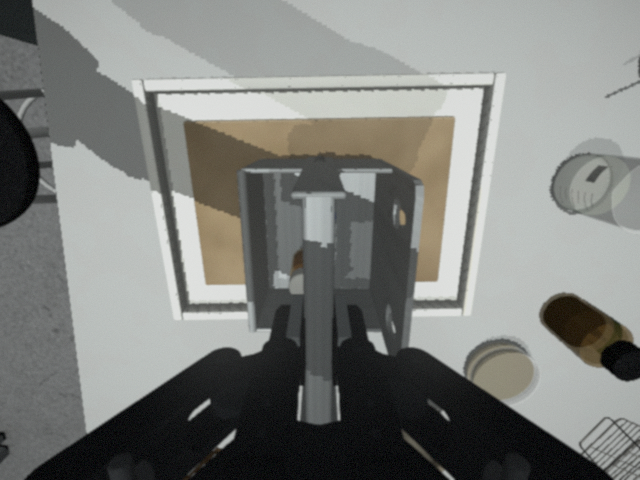

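```bash
python3 - <<'E'
from h import *
import pickle
out=[]
yaw=-1.444+np.pi/2; ex=np.array([np.cos(yaw),np.sin(yaw),0]); ey=np.array([-ex[1],ex[0],0]); c=np.array([526.6,-291.2,5])
F=np.array([c+a*50*ex+b*63*ey for a,b in((-1,-1),(1,-1),(1,1),(-1,1))])
for n in("top","wrist"):
    s=pickle.load(open(n+"9.pkl","rb")); im=s["pixels"].copy()
    cv2.polylines(im,[np.round(proj(s,F)).astype(int)],True,(0,0,255),1); out.append(im)
cv2.imwrite("pics/f.png",cv2.resize(np.hstack([out[0][150:350,350:640],out[1][50:350,100:520][:200*1]]) if 0 else np.hstack([cv2.resize(out[0][160:360,370:570],(380,380)),out[1][0:380,120:520]]),None,fx=1,fy=1))
E
```

```text
(no output)
```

View pics/f.png

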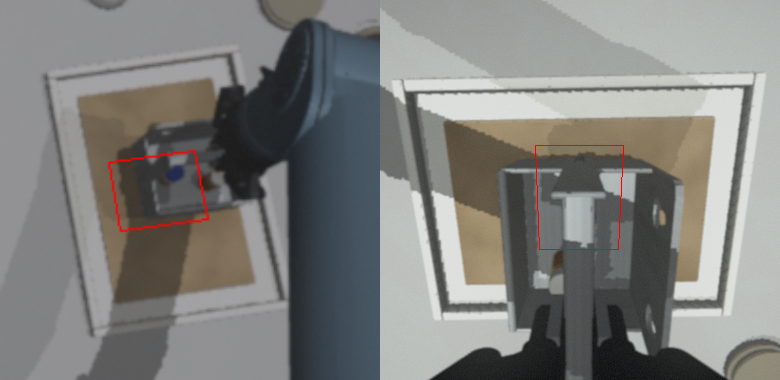

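The projected footprint sits in the middle of the tray in both views, and both vials are standing. I'll lower it.

Call:
move_arm([
  {"offset":[0,0,-0.4],"yaw":0},
  {"offset":[0,0,-1.2],"yaw":0},
  {"offset":[0,0,-2.4],"yaw":0},
  {"offset":[0,0,-3.8],"yaw":0},
  {"offset":[0,0,-5.2],"yaw":0},
  {"offset":[0,0,-6.6],"yaw":0},
  {"offset":[0,0,-7.8],"yaw":0},
  {"offset":[0,0,-8.8],"yaw":0},
])

```text
clock: 12.15
ee_pos: [526.3, -291.3, 191.9]
eef_rot: [-1.572, 0.001, -1.445]
wrist_force: [0.7, -0.1, -4.2]
width: 0.128
```

Call:
move_arm([
  {"offset":[0,0,-0.7],"yaw":0},
  {"offset":[0,0,-1.2],"yaw":0},
  {"offset":[0,0,-1.5],"yaw":0},
  {"offset":[0,0,-1.7],"yaw":0},
  {"offset":[0,0,-1.9],"yaw":0},
  {"offset":[0,0,-2.0],"yaw":0},
  {"offset":[0,0,-2.1],"yaw":0},
  {"offset":[0,0,-2.1],"yaw":0},
])

```text
clock: 12.95
ee_pos: [526.6, -291.4, 172.4]
eef_rot: [-1.571, -0.0, -1.445]
wrist_force: [0.4, 0.7, -3.7]
width: 0.123
```

Now creep down 1 mm per row, checking the force.

Call:
move_arm([
  {"offset":[0,0,-0.1],"yaw":0},
  {"offset":[0,0,-0.2],"yaw":0},
  {"offset":[0,0,-0.3],"yaw":0},
  {"offset":[0,0,-0.4],"yaw":0},
  {"offset":[0,0,-0.4],"yaw":0},
])

```text
clock: 13.45
ee_pos: [526.5, -291.4, 168.2]
eef_rot: [-1.571, 0.0, -1.445]
wrist_force: [-0.7, -0.5, -4.3]
width: 0.123
```

Call:
move_arm([
  {"offset":[0,0,-0.05],"yaw":0},
  {"offset":[0,0,-0.1],"yaw":0},
  {"offset":[0,0,-0.1],"yaw":0},
])

```text
clock: 13.75
ee_pos: [526.6, -291.4, 167.3]
eef_rot: [-1.571, -0.0, -1.445]
wrist_force: [0.8, 1.0, -5.0]
width: 0.126
```

Call:
move_arm([
  {"offset":[0,0,-0.05],"yaw":0},
  {"offset":[0,0,-0.1],"yaw":0},
  {"offset":[0,0,-0.1],"yaw":0},
])

```text
clock: 14.05
ee_pos: [527.4, -291.3, 167.0]
eef_rot: [-1.569, -0.0, -1.445]
wrist_force: [1.2, 2.2, 1.2]
width: 0.125
```

Call:
move_arm([
  {"offset":[0,0,-0.03],"yaw":0},
  {"offset":[0,0,-0.06],"yaw":0},
  {"offset":[0,0,-0.06],"yaw":0},
])

```text
clock: 14.35
ee_pos: [527.6, -291.2, 166.9]
eef_rot: [-1.569, -0.001, -1.444]
wrist_force: [0.4, 2.2, 6.6]
width: 0.125
```

Contact at z of about 167, against 166.3 predicted, so it is resting on the tray floor. I'll look before letting go.

```bash
python3 - <<'E'
from rig import ctrl, viewer
import cv2
s=viewer.snapshot("scene"); cv2.imwrite("pics/s10.png",cv2.resize(s["pixels"][90:280,320:520],None,fx=3,fy=3,interpolation=cv2.INTER_CUBIC))
E
```

```text
(no output)
```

View pics/s10.png

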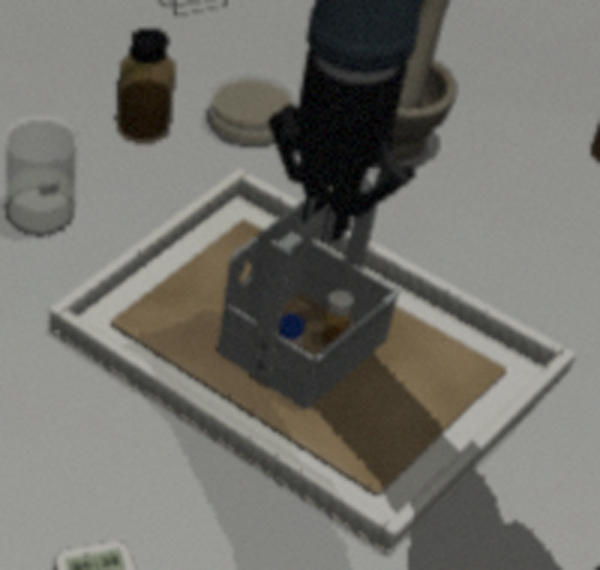

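The caddy stands flat inside the tray with both vials upright. I'll release, then withdraw straight up.

Call:
move_arm([
  {"offset":[0,0,0],"yaw":0},
  {"offset":[0,0,0],"yaw":0},
  {"offset":[0,0,0],"yaw":0},
  {"offset":[0,0,0],"yaw":0},
  {"offset":[0,0,0],"yaw":0},
  {"offset":[0,0,0],"yaw":0},
], jaw=0)

```text
clock: 15.0
ee_pos: [526.5, -291.5, 165.7]
eef_rot: [-1.571, -0.0, -1.445]
wrist_force: [0.1, 0.0, -0.0]
width: 0.495
```

Call:
move_arm([
  {"offset":[0,0,0.5],"yaw":0},
  {"offset":[0,0,1.5],"yaw":0},
  {"offset":[0,0,3],"yaw":0},
  {"offset":[0,0,5],"yaw":0},
  {"offset":[0,0,8],"yaw":0},
  {"offset":[0,0,11],"yaw":0},
  {"offset":[0,0,14],"yaw":0},
  {"offset":[0,0,14],"yaw":0},
])

```text
clock: 15.8
ee_pos: [529.1, -292.2, 312.0]
eef_rot: [-1.563, -0.005, -1.445]
wrist_force: [0.0, 0.3, 0.5]
width: 0.503
```

```bash
python3 - <<'E'
from rig import ctrl, viewer
import cv2,pickle
for n in ["scene","top","wrist"]:
    s=viewer.snapshot(n); cv2.imwrite(f"pics/{n}11.png",s["pixels"])
    if n=="scene": cv2.imwrite("pics/s11.png",cv2.resize(s["pixels"][90:280,320:520],None,fx=3,fy=3,interpolation=cv2.INTER_CUBIC))
st=ctrl.read_state(); print(st["clock"],st["ee_pos"],st["wrist_force"],st["width"])
E
```

```text
15.95 [ 526.40750897 -291.37707705  306.19015677] [ 0.19054355 -0.08622847 -0.33140256] 0.50008290741352
```

View pics/s11.png

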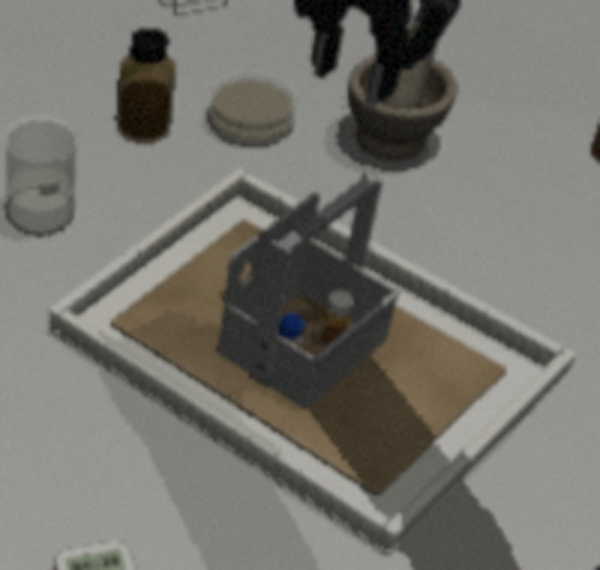

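View pics/wrist11.png

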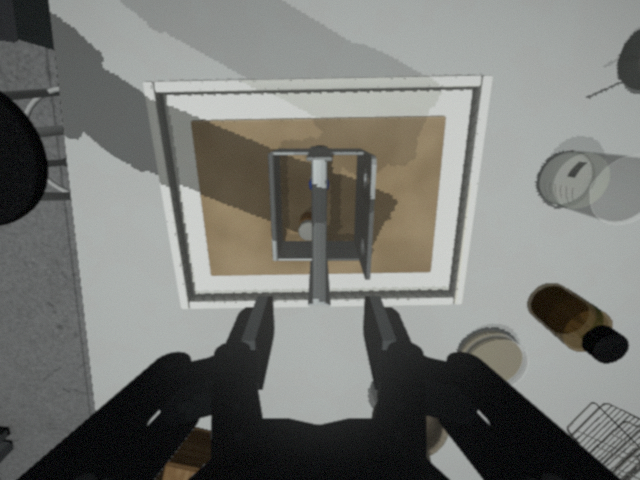

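View pics/top11.png

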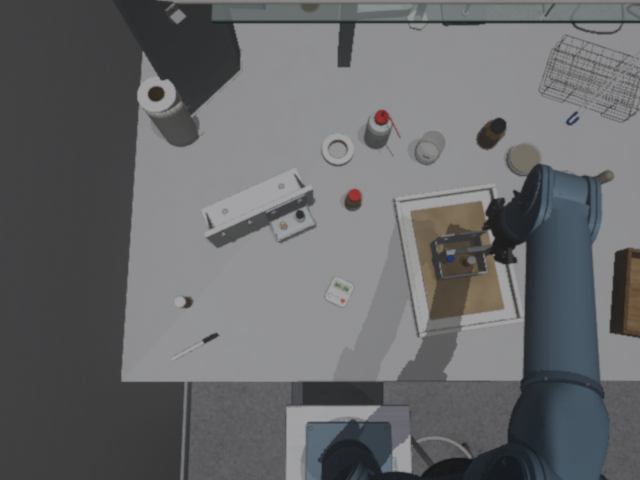

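The pictures show the caddy flat in the middle of the tray with the blue and white caps upright and the gripper clear. The timer (340,291) and the reagent bottle (354,198) are where they started. I'll hand in.

```bash
python3 - <<'E'
from rig import job
print(job.finish_job())
E
```

```text
the job is handed in; nothing more can be done
None
```

The caddy is off the panel and standing flat in the middle of the white tray, with both vials upright and the gripper clear of it. I gripped it by its carrying bar, raised it about 18 mm, and drew it about 65 mm straight out. I carried it upright to the tray, lowered it until it touched the floor, let go and withdrew upward. The job was handed in at about 16 s.

**Last checks:**
- **Pulling off the screws:** side forces stayed at about 1 N or less.
- **Setting down:** contact came at TCP z of about 167 mm, against 166.3 predicted. I pressed with about 11 N before letting go.
- **After release:** the wrist force read about zero.
- **Other objects:** in the final top view the timer and the brown bottle are where they started.

**Disagreements:** the bar's right end came out inconsistent between the views by about 9 pixels, probably because I picked the strap as its end. I took the bar's centre from its left end and its two edges instead, and the grip held. One close command was refused for a missing yaw and resent. No final check failed.

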